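Release a vial cassette from its dock and hold it up

ROBOT

A 7-joint arm with a two-finger parallel gripper is mounted at the origin on the work surface. World frame = base frame: x ahead of the robot, y to its left, z up, the work surface at z = 0. Lengths are in mm, angles in rad, forces in N, time in s.
With the tool pointing down it reaches from about 350 to 775 mm from the base axis. Payload 3.1 kg.
Tool frame: the origin (TCP) lies on the centre line of the jaws, within the pads' length; the fingertips stand 14 mm ahead of it and the grasp point (between the pads) lies 5 mm behind it; z points along the fingers, y is the line along which they close (so a half turn about z gives the same grasp; the last joint's range is limited). The gripper opens to 85 mm and grips with 20 to 120 N. Pads are 22 mm wide; open, the fingers measure 114 mm over their backs; the gripper's body (76 mm by 85 mm) begins 54 mm behind the grasp point. The pads swing forward as they close: fully open they stand 13 mm farther back than shut.
Start: joints at [-1.177, 0.311, 0.014, 1.512, -0.004, 1.319, -0.027], TCP at [232.15, 498.621, 245.304] pointing down, gripper open.
Joint ranges: [-2.7, 2.7], [-0.3, 1.91], [-1.27, 1.3], [0.12, 2.57], [-1.44, 4.58], [0.2, 2.03], [-3.05, 3.05]. Speed limits (rad/s): [2.79, 2.79, 3.14, 3.14, 3.14, 3.14, 3.14].

INTERFACE

Orientations are given as a unit quaternion [x, y, z, w].
In Python, from cell import env, optics, close_job, recognise, pinpoint, readout gives the robot as it stands. Calls block until the motion is done:
- env.reach(position, orientation): joint-space move of the TCP to a pose.
- env.servo_line(position, rotation=None, feed=150, force_limit=None): straight line of the TCP; rotation=None keeps the orientation; feed is the mean speed in mm/s. With force_limit (N) it stops when the force on the tool has changed by that much, and returns True; else False.
- env.move_joints(angles): joint-space move.
- env.gripper_to(opening): finger opening in mm; the grip force is fixed at half the most; returns when the fingers have stopped.
- env.wait(seconds).
- env.ik(position, orientation): joint angles nearest the present ones, or None.
- optics.read_camera(name): name is "scene" or "top"; returns (picture, depth): 420x560x3 uint8, red, green, blue; 420x560 float32, mm along the optical axis (not along the pixel's ray), 0 where there is no reading.
- optics.camera_model(name): a dict with "K" (3x3 intrinsics, pixels), "pose" (4x4, takes a point from camera to world coordinates). Camera axes: x right, y up, looking along -z (the intrinsics and any distortion apply to the point x, -y, -z); pixel columns grow to the right and rows downward; lengths in mm; the calibration is good to about 2 mm. A picture is of the moment at which its call begins. camera_model takes no time and is no camera call.
A pose or a line that the arm cannot do raises env.PlanningError and nothing moves.
- close_job(): hands the job in; it is judged then, once.
Trained networks look in the newest picture that a camera, given by its name, has taken for a name from the list of things; names that differ only in an ending like _2 or _b are one class to them, and where a whole thing is asked for, a point or a joint stands for the part that bears it (a point fixed in the world has none). Each returns a list of dicts, best first, with "score" (0 to 1); they miss things now and then, are a little off and sometimes report something else, mostly with a low value. They report only what shows in the picture. A call takes as long as a camera call. They do not tell look-alikes from the thing itself.
- recognise(query, camera): "box" ([centre column, centre row, width, height] in pixels, round what is visible of it).
- pinpoint(query, camera): "location" ([row, column] in pixels: a listed point, or the origin of a listed thing).
Readings, each from a call of its own:
- readout.get_t(): time.
- readout.get_joint_pos(): joint angles.
- readout.get_joint_velocities(): joint speeds.
- readout.get_joint_torque(): joint torques, N m.
- readout.get_tcp_pos(): TCP position.
- readout.get_orientation(): TCP orientation.
- readout.get_ft_force(): force on the tool from outside, world axes, zero at the start.
- readout.get_torque(): the same for the moment, N m.
- readout.get_finger_gap(): finger opening in mm.
- readout.get_grasp_force(): force on a finger pad.
Only numpy, scipy, OpenCV 4.12 (cv2) and the standard library are available. Lean on these libraries where they do the work, as an engineer would, in place of code of your own. Each camera call takes 0.05 s, during which the arm holds its last target. There are 200 camera calls.

TASK

In the medication room a clear cassette of three red-capped vials is locked in its white dock. First slide the dock's orange lock bar by its black grip until the bar's window is centred over the cassette's yellow tongue (white line at the green mark) and leave it there; then squeeze the cassette's two blue side catches fully in between the fingers and lift the cassette straight up, level, about 10 cm out of the dock. Finish while still holding it up there, still, over the dock with both catches squeezed, and leave everything else on the counter where it is.

Things in the scene. Friction and masses are not known exactly. Their poses are not given: they have to be found in the camera images.
- dock: White dock fixed on the counter. Origin: on the counter under the seat's centre; x away from the lock bar (which lies on the -x side, nearer the robot), y along the bar's track, z up. Seat: trough 124 x 92 mm, floor 12 mm, side walls to 40 mm (y = +-27 to +-46 mm) with grey ledges that hold the catches' lugs. Bar's rail: x -144 to -72 mm, 190 mm long, 33 mm high; green mark at y = 0.
- seat (a point): Centre of the dock's seat floor, 12 mm above the counter, axes as the dock; the cassette's origin lies here when it is home.
- lock_bar (a joint): Lock bar position, 0 to 0.080 m, growing towards the dock's +y; starts between 0 and 0.030. At 0.050 its 25 mm window is centred over the cassette's 14 mm tongue (white line at the green mark, dock y = 0). Within 5 mm of that the tongue passes; elsewhere, on either side, the bar holds the cassette down. Friction about 1.5 N; stays where it is left.
- lock_grip (a point): Centre of the top of the black grip on the orange bar, 80 mm above the counter, at dock x = -103 mm, y = lock_bar - 50 mm. The grip is a block 26 mm (dock x) by 16 mm (dock y), 40 mm tall, on the bar, whose top is 40 mm above the counter; pinch it along dock y. A white line crosses its top.
- cassette: Cassette, 100 mm along x, 51 mm along y, 90 mm high with the catches, 0.2 to 0.45 kg: white end blocks 46 mm high, red-capped vials to 66 mm high. Origin: centre of its underside; z up, axes as the dock's while seated. A yellow tongue (14 mm wide, 6 mm thick) sticks out 16 mm at the -x end, under the lock bar. Balance point close to x = y = 0.
- catch_left (a joint): How far the blue catch on the cassette's +y side is pressed in, 0 (sprung out, lug under the ledge) to 0.007 m (fully in, lug free). Spring 3 N at the start and 6.5 N fully in. Lug is free beyond about 0.005.
- catch_right (a joint): The same for the blue catch on the -y side; it is pressed towards +y.
- pad_left (a point): Centre of the outer face of the left catch's pad: 31 mm from the cassette's middle plane when out, 24 mm when in, 75 mm above its underside. Pad 30 mm long (cassette x), 58 to 90 mm above the underside (70 to 102 mm above the counter while seated). Over both pads 62 mm, squeezed 48 mm; beside them the space is free down to the dock's walls.
- pad_right (a point): The same point of the right catch's pad, on the -y side.
- vial: Bystander: glass vial with red cap, 26 mm diameter, 50 mm high, stands beside the dock. Origin: centre of its underside.
- ampoule_box: Bystander: small white and green carton, 45 x 60 x 30 mm, beside the dock. Origin: centre of its underside.
- basket: Bystander: teal divided basket, 160 x 220 x 100 mm, with pens and packets up to 145 mm high. Origin: centre of its underside.
- clipboard: Bystander: wooden clipboard with paper, 200 x 260 mm, 15 mm high at the clip. Origin: centre of its underside.
- dish: Bystander: round steel dish, 100 mm across, 40 mm high. Origin: centre of its underside.
- sanitizer: Bystander: clear bottle, 50 mm diameter, 150 mm high. Origin: centre of its underside.
- stapler: Bystander: black stapler, 35 x 110 x 35 mm. Origin: centre of its underside.
Things that resemble listed ones, but are neither listed nor needed, are in the scene too. What is shaped like the cassette but purple is not meant.

How it is judged:
By the outcome, as a careful person would: the job done as asked, in the order asked, and still so for the second after the job is handed in, while the arm keeps its last pose, push and grip.
It also fails if it takes over 45 s, if anything falls off the work surface, if the arm or the gripper's body presses on something with over 40 N, if the wrist force passes 120 N, or if a joint passes its speed limit or range.

## Working session

There is one attempt and no reset: what is moved stays moved. The work goes in short steps, each a Python script; the robot and the scene stay as the last script left them, time stands still between calls to the robot, and variables do not carry over. Pictures are saved under pics/ and viewed, at most 10 in all, crops included, and the job is handed in when it is done.

```bash
mkdir -p pics; ls; cat > h.py <<'E'
from cell import env, optics, close_job, recognise, pinpoint, readout
import numpy as np, cv2
def shot(cam,name=None):
    im,d=optics.read_camera(cam)
    if name: cv2.imwrite('pics/'+name,im[:,:,::-1])
    return im,d
def world(cam,row,col,depth):
    m=optics.camera_model(cam);K=np.array(m['K']);P=np.array(m['pose'])
    x=(col-K[0,2])/K[0,0]*depth;y=(row-K[1,2])/K[1,1]*depth
    return (P@np.array([x,-y,-depth,1]))[:3]
def at_z(cam,row,col,z):
    o=world(cam,row,col,0);p=world(cam,row,col,1000)
    return o+(p-o)*(z-o[2])/(p[2]-o[2])
E
python3 - <<'E'
from h import *
np.set_printoptions(precision=1,suppress=True)
for c in ("scene","top"):
    im,d=shot(c,c+'1.png'); m=optics.camera_model(c); print(c,m)
    for q,z in (("lock_grip",80),("pad_left",87),("pad_right",87),("seat",12),("cassette",12),("dock",0)):
        for r in pinpoint(q,c)[:3]:
            a,b=r["location"]; print(q,round(r["score"],2),np.array([a,b]),at_z(c,a,b,z), d[int(a),int(b)])
print(readout.get_t(),readout.get_orientation())
E
```

```text
pics
scene {'K': array([[379.3,   0. , 285.3],
       [  0. , 379.3, 208.6],
       [  0. ,   0. ,   1. ]]), 'pose': array([[  -0.5,   -0.6,    0.6, 1167.8],
       [   0.9,   -0.3,    0.3,  339.1],
       [  -0. ,    0.7,    0.7,  848.6],
       [   0. ,    0. ,    0. ,    1. ]])}
lock_grip 0.82 [184.8 278.1] [463.  -66.2  80. ] 1115.5955
pad_left 0.64 [236.6 198.2] [ 735.7 -149.3   87. ] 972.81085
pad_left 0.53 [215.  356.7] [472.3 182.2  87. ] 1026.2815
pad_left 0.47 [173.  237.9] [ 481.6 -194.2   87. ] 1194.3508
pad_right 0.7 [200.7 257.7] [553.  -81.4  87. ] 1044.1239
pad_right 0.7 [212.9 336.9] [490.6 132.1  87. ] 1026.261
pad_right 0.63 [242.7 176.3] [ 777.9 -186.1   87. ] 1070.8752
seat 0.66 [228. 265.] [576.4 -47.4  12. ] 1056.5201
cassette 0.9 [224.8 265.2] [565.6 -53.1  12. ] 1073.3965
cassette 0.84 [230.7 339.3] [484.3 144.8  12. ] 1091.1486
cassette 0.6 [181.  232.6] [ 454.8 -240.4   12. ] 1214.2911
dock 0.71 [231.1 267.6] [574.4 -40.4   0. ] 1077.414
top {'K': array([[410.2,   0. , 273. ],
       [  0. , 410.2, 214.9],
       [  0. ,   0. ,   1. ]]), 'pose': array([[  -
[... 180 characters left out ...]
. ] [463.7 -73.9  80. ] 1421.2141
pad_left 0.67 [217.1 289.1] [568.2 -44.6  87. ] 1434.7908
pad_left 0.54 [254.1 223.6] [442.9 182.1  87. ] 1492.0868
pad_left 0.51 [217.6 281.1] [566.8 -16.9  87. ] 1412.3873
pad_right 0.59 [159.7 329.8] [ 771.2 -191.8   87. ] 1448.0371
pad_right 0.48 [215.7 299.9] [572.7 -82.2  87. ] 1470.8339
pad_right 0.45 [255.3 354.9] [ 433.8 -267.5   87. ] 1409.6971
seat 0.82 [221.4 289.4] [562.3 -48.   12. ] 1464.9547
cassette 0.81 [256.4 343.6] [ 433.  -241.1   12. ] 1480.6602
cassette 0.68 [247.6 236.3] [469.  145.7  12. ] 1449.3528
cassette 0.55 [169.7 319.1] [ 754.2 -161.3   12. ] 1443.6643
dock 0.68 [219.4 288.7] [571.2 -46.    0. ] 1427.6715
0.7 [0.2 1.  0.  0. ]
```

```bash
python3 - <<'E'
import cv2
a=cv2.imread('pics/top1.png')[180:280,210:370]; cv2.imwrite('pics/top1c.png',cv2.resize(a,(800,500),interpolation=cv2.INTER_CUBIC))
a=cv2.imread('pics/scene1.png')[140:290,160:360]; cv2.imwrite('pics/scene1c.png',cv2.resize(a,(800,600),interpolation=cv2.INTER_CUBIC))
E
```

```text
(no output)
```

View pics/top1c.png

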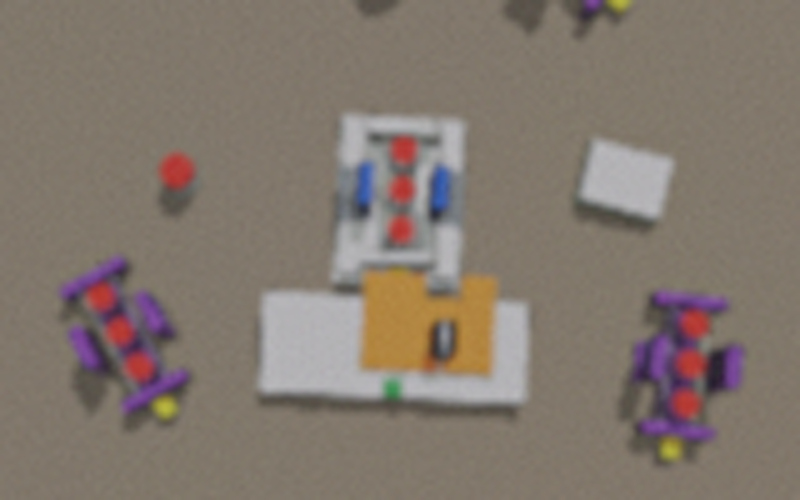

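View pics/scene1c.png

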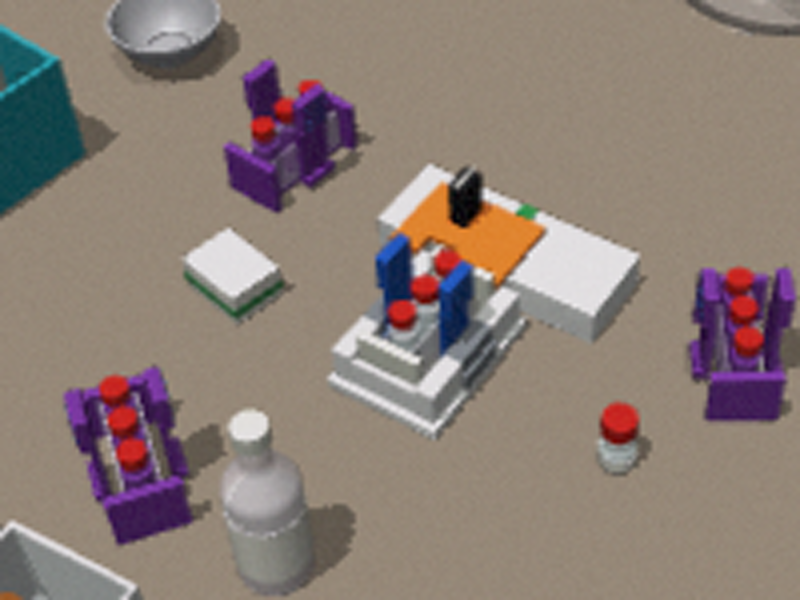

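View pics/scene1.png

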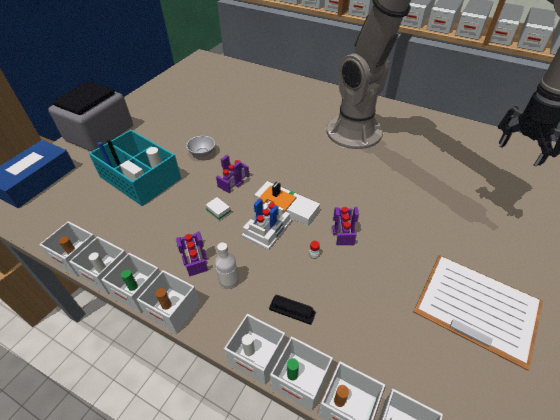

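The pictures show the dock with the seated cassette (blue catches at top-view pixels (283,217) and (298,218)). The grip is at about (299,248), right of the green mark at (288,258). The purple cassettes are decoys. Next I'll get the dock pose by colour and depth.

```bash
cat >> h.py <<'E'
def cloud(cam,im,d):
    m=optics.camera_model(cam);K=np.array(m['K']);P=np.array(m['pose'])
    v,u=np.mgrid[:420,:560]
    c=np.stack([(u-K[0,2])/K[0,0]*d,-(v-K[1,2])/K[1,1]*d,-d,np.ones_like(d)],-1)
    return (c@P.T)[...,:3]
def masks(im):
    h=cv2.cvtColor(im,cv2.COLOR_RGB2HSV).astype(int);H,S,V=h[...,0],h[...,1],h[...,2]
    return dict(blue=(abs(H-111)<9)&(S>130)&(V>60),orange=(abs(H-15)<6)&(S>150)&(V>100),green=(abs(H-68)<15)&(S>100)&(V>60),red=((H<6)|(H>174))&(S>150)&(V>90),yellow=(abs(H-29)<5)&(S>120),black=(V<55))
E
python3 - <<'E'
from h import *
np.set_printoptions(precision=1,suppress=True)
for c in ("scene","top"):
    im,d=shot(c); X=cloud(c,im,d); M=masks(im)
    roi=(abs(X[...,0]-530)<140)&(abs(X[...,1]+50)<115)&(d>0)
    print(c)
    for k,m in M.items():
        m=m&roi
        n,l,s,ce=cv2.connectedComponentsWithStats(m.astype(np.uint8))
        for i in range(1,n):
            if s[i,4]>(2 if k in('green','yellow') else 8):
                p=X[l==i]; print(k,s[i,4],ce[i],np.median(p,0),'min',np.percentile(p,5,0),'max',np.percentile(p,95,0))
                for z in dict(blue=[87],green=[33],red=[78],black=[70]).get(k,[]): print('   at',z,at_z(c,ce[i][1],ce[i][0],z))
    # rail + orange top
    for nm,m in (('rail',roi&(X[...,2]>24)&(X[...,2]<46)&(X[...,0]<505)),('orange',M['orange']&roi)):
        p=X[m][:,:2].astype(np.float32); print(nm,len(p),cv2.minAreaRect(p))
E
```

```text
scene
blue 105 [258.  207.2] [572.  -67.9  86.3] min [559.5 -75.1  59.1] max [581.7 -65.9 103.3]
   at 87 [573.8 -67.7  87. ]
blue 122 [273.1 215.8] [577.7 -19.7  83.9] min [561.3 -24.2  43.8] max [585.1 -14.4 103. ]
   at 87 [581.8 -15.3  87. ]
orange 384 [278. 198.] [478.3 -55.1  40.5] min [ 448.6 -105.9   37.9] max [501.9 -19.9  43.1]
green 10 [291.5 192.5] [432.3 -37.8  35. ] min [427.7 -42.   33.1] max [437.7 -32.1  37.2]
   at 33 [430.3 -38.2  33. ]
red 25 [271.  205.1] [543.2 -44.6  78.4] min [534.7 -50.3  72.9] max [549.5 -38.5  80.1]
   at 78 [542.8 -44.5  78. ]
red 34 [265.6 211.9] [571.5 -44.7  77.2] min [563.5 -53.3  71.1] max [577.1 -38.5  80.2]
   at 78 [572.2 -44.9  78. ]
red 38 [260.2 218. ] [598.  -45.9  77.9] min [590.2 -54.5  73.8] max [605.3 -40.   79.6]
   at 78 [598.6 -46.4  78. ]
black 67 [276.1 189.8] [474.  -67.5  65.3] min [458.  -76.8  47.3] max [477.1 -64.8  80.1]
   at 70 [475.1 -66.2  70. ]
rail 1071 ((464.5240478515625, -39.066429138183594), (191.3090362548828, 83.40306091308594), 88.14958953857422)
orange 384 ((476.654541015625, -63.711036682128906), (
[... 384 characters left out ...]
26.8  45.8]
green 4 [288.2 258. ] [428.9 -40.7  31.8] min [426.7 -43.4   3.7] max [431.9 -40.2  32.4]
   at 33 [428.8 -41.1  33. ]
red 11 [290.1 209.4] [597.  -48.6  79.7] min [590.3 -52.1  73.1] max [602.  -45.   84.1]
   at 78 [596.7 -48.8  78. ]
red 10 [290.  217.2] [569.4 -48.1  77.1] min [564.4 -51.7  74.5] max [573.6 -44.5  80.7]
   at 78 [569.  -48.1  78. ]
red 10 [289.8 225.5] [540.1 -47.6  76.8] min [534.8 -51.2  73.3] max [545.4 -44.   80. ]
   at 78 [539.9 -46.9  78. ]
rail 1075 ((466.203125, -40.179046630859375), (189.88589477539062, 80.05652618408203), 86.7516860961914)
orange 343 ((477.7326354980469, -64.88052368164062), (86.4532699584961, 62.95230484008789), 85.86702728271484)
```

```bash
cat >> h.py <<'E'
PSI=-0.038; C=np.array([570.5,-46.5])
def q(): a=np.pi/2+PSI/2; return [np.cos(a),np.sin(a),0.,0.]
def dock(x,y,z):
    c,s=np.cos(PSI),np.sin(PSI); return [C[0]+c*x-s*y,C[1]+s*x+c*y,z]
def todock(p):
    c,s=np.cos(PSI),np.sin(PSI); v=np.array(p[:2])-C; return c*v[0]+s*v[1],-s*v[0]+c*v[1]
E
python3 - <<'E'
from h import *
np.set_printoptions(precision=3,suppress=True)
print(env.ik(dock(-103,-30,200),q()))
env.reach(dock(-103,-30,200),q())
env.servo_line(dock(-103,-30,110),feed=150)
print(env.servo_line(dock(-103,-30,65),feed=60,force_limit=8))
im,d=shot("scene","s2.png")
a=im[140:260,200:360];cv2.imwrite('pics/s2c.png',cv2.resize(a,(800,600),interpolation=cv2.INTER_CUBIC)[:,:,::-1])
print(readout.get_t(),readout.get_tcp_pos(),readout.get_joint_pos(),readout.get_ft_force(),readout.get_finger_gap())
E
```

```text
[-0.515  0.219  0.749  1.81  -0.161  1.175  1.817]
False
4.7167 [466.822 -72.712  65.318] [-0.422  0.405  0.677  1.975 -0.329  0.871  1.963] [-0.837 -0.265  0.475] 85.33781071841648
```

View pics/s2c.png

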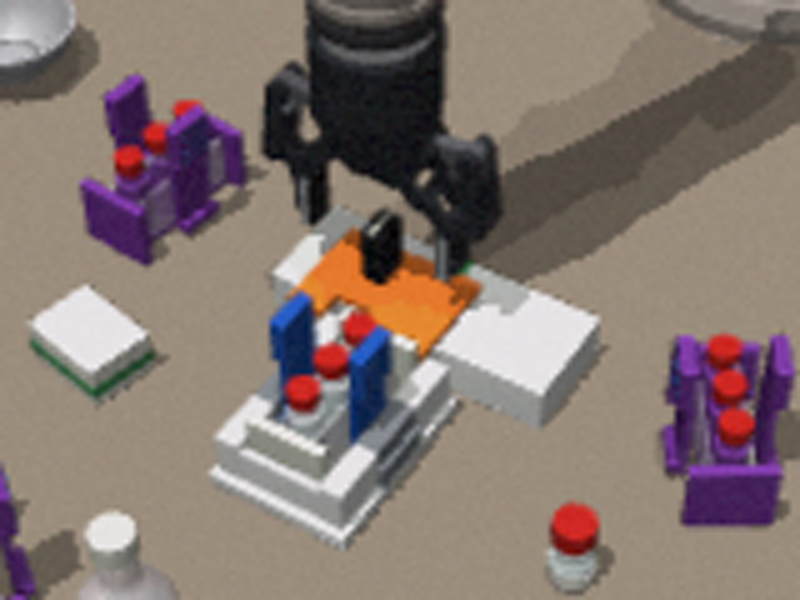

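The open fingers straddle the black grip (crop pixel (382,245)), roughly centred. I'll pinch it and slide to the mark.

```bash
python3 - <<'E'
from h import *
np.set_printoptions(precision=2,suppress=True)
env.gripper_to(10)
p=readout.get_tcp_pos();print(todock(p),readout.get_finger_gap(),readout.get_ft_force(),readout.get_grasp_force())
print(env.servo_line(dock(-103,0,65),feed=40,force_limit=30))
print(todock(readout.get_tcp_pos()),readout.get_ft_force(),readout.get_finger_gap())
env.gripper_to(85)
env.servo_line(dock(-103,0,130),feed=120)
env.servo_line(dock(-103,110,200),feed=200)
print(readout.get_t())
ims=[]
for c in("scene","top"):
    im,d=shot(c); X=cloud(c,im,d);M=masks(im)
    g=M['green']&(abs(X[...,0]-430)<25)&(abs(X[...,1]+40)<25); v,u=np.nonzero(g); print(c,'green',todock(at_z(c,v.mean(),u.mean(),33)))
    for r in pinpoint("lock_grip",c)[:1]: print(r,todock(at_z(c,*r["location"],80)))
    o=X[M['orange']&(abs(X[...,0]-480)<50)&(abs(X[...,1]+50)<110)]; y=np.array([todock(k)[1] for k in o]); print('orange y',np.percentile(y,[1,3,50,97,99]))
    a=im[150:240,220:340];ims.append(cv2.resize(a,(400,300),interpolation=cv2.INTER_CUBIC))if c=="scene" else ims.append(cv2.resize(im[195:270,240:340],(400,300),interpolation=cv2.INTER_CUBIC))
cv2.imwrite('pics/c3.png',np.hstack(ims)[:,:,::-1])
E
```

```text
(np.float64(-102.9123250011462), np.float64(-30.200566772077373)) 15.005282368083623 [-1.39  0.99  3.47] 58.520153760910034
False
(np.float64(-102.31242682299761), np.float64(1.0489280646199708)) [2.27 1.81 3.87] 14.83606539330292
8.425
scene green (np.float64(-140.3807841269869), np.float64(2.959899333094153))
{'location': [187.5, 283.7], 'score': 0.8} (np.float64(-105.22072695352716), np.float64(-3.7203037296416364))
orange y [-32.16 -30.88  24.38  57.35  58.39]
top green (np.float64(-139.65267534382983), np.float64(0.2788763443754947))
{'location': [247.2, 289.7], 'score': 0.59} (np.float64(-106.11543558450717), np.float64(-2.773644975365764))
orange y [-32.68 -30.06  12.74  49.18  51.62]
```

View pics/c3.png

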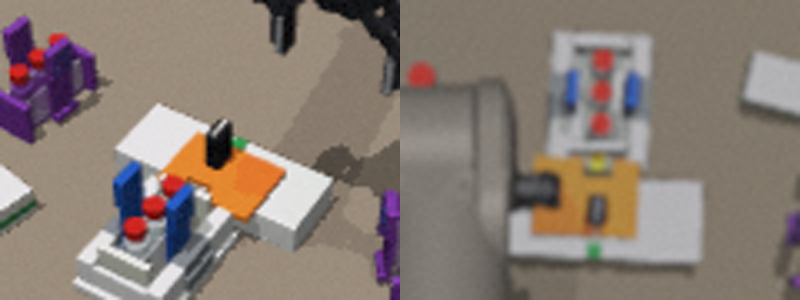

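The white line and green mark look close, but the views disagree by a few mm. I'll move the arm clear and measure more finely.

```bash
python3 - <<'E'
from h import *
np.set_printoptions(precision=1,suppress=True)
env.reach(dock(-100,250,230),q())
ims=[]
for c,n in(("scene",4),("top",4)):
    st=[];dd=None
    for i in range(n):
        im,d=shot(c);st.append(im.astype(float))
    im=np.mean(st,0).astype(np.uint8)
    X=cloud(c,im,d);M=masks(im)
    near=lambda x,y,r:(abs(X[...,0]-x)<r)&(abs(X[...,1]-y)<r)
    for k,m,z in(('green',M['green']&near(430,-40,25),33),('yellow',M['yellow']&near(510,-45,25)&(X[...,2]>8),24)):
        w=m.astype(float);v,u=np.nonzero(m)
        if len(v):print(c,k,len(v),v.mean(),u.mean(),todock(at_z(c,v.mean(),u.mean(),z)))
    # reprojected expected columns for points
    m=optics.camera_model(c);K=np.array(m['K']);P=np.linalg.inv(np.array(m['pose']))
    def px(p):
        a=P@np.array([*p,1]);return K[0,2]-K[0,0]*a[0]/a[2], K[1,2]+K[1,1]*a[1]/a[2]
    print(c,'expect grip y=0',px(dock(-103,0,80)),'green',px(dock(-140,0,33)),'seat',px(dock(0,0,78)))
    x0,y0=(262,165) if c=="scene" else (270,203)
    w,h=(40,60) if c=="scene" else (40,60)
    big=cv2.resize(im[y0:y0+h,x0:x0+w],(400,600),interpolation=cv2.INTER_NEAREST)
    # predicted outline of grip for lock_bar=50 (magenta) 
    for z in(80,40):
        pts=np.array([px(dock(-103+a,b,z)) for a,b in((-13,-8),(13,-8),(13,8),(-13,8))])
        cv2.polylines(big,[np.int32((pts+.5-[x0,y0])*10)],True,(255,0,255),1)
    for a in((px(dock(-140,0,33))),):
        cv2.circle(big,tuple(np.int32((np.array(a)+.5-[x0,y0])*10)),4,(255,0,255),-1)
    wn=np.array([px(dock(a,b,40)) for a,b in((-90,-12.5),(-60,-12.5),(-60,12.5),(-90,12.5))])
    cv2.polylines(big,[np.int32((wn+.5-[x0,y0])*10)],True,(0,255,255),1)
    ims.append(big)
cv2.imwrite('pics/c4.png',np.hstack(ims)[:,:,::-1]);print(readout.get_t())
E
```

```text
scene green 10 192.5 291.5 (np.float64(-140.3807841269869), np.float64(2.959899333094153))
scene expect grip y=0 (np.float64(284.40833565193), np.float64(188.40359388573285)) green (np.float64(290.60047325190936), np.float64(192.23117897477846)) seat (np.float64(265.4053367957758), np.float64(211.2744715825517))
top green 5 257.4 288.2 (np.float64(-139.65267534382983), np.float64(0.2788763443754947))
top yellow 9 235.0 289.0 (np.float64(-58.96720130438873), np.float64(-1.0838809415209878))
top expect grip y=0 (np.float64(288.9161300963913), np.float64(246.27525633799647)) green (np.float64(288.2763109578388), np.float64(257.50028375249764)) seat (np.float64(289.54351939169396), np.float64(216.79148364062652))
9.65
```

View pics/c4.png

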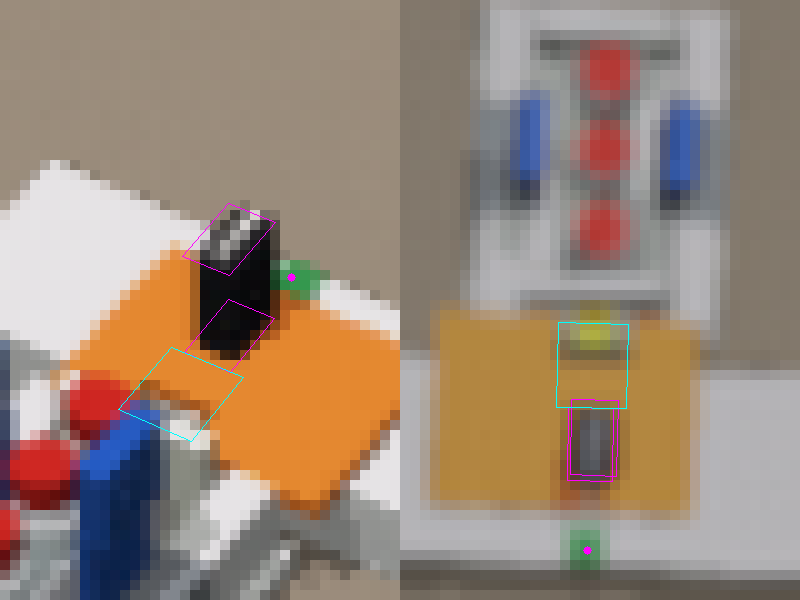

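In the top view the grip (595,440) sits in its predicted outline, centred on the tongue and in line with the green mark to within about 1 mm. Now the cassette.

```bash
python3 - <<'E'
from h import *
np.set_printoptions(precision=2,suppress=True)
env.reach(dock(0,0,210),q())
env.servo_line(dock(0,0,130),feed=150)
print(env.servo_line(dock(0,0,82),feed=60,force_limit=8),readout.get_ft_force())
env.gripper_to(40)
print(readout.get_finger_gap(),readout.get_grasp_force(),readout.get_ft_force(),readout.get_torque(),readout.get_tcp_pos(),todock(readout.get_tcp_pos()),readout.get_t())
E
```

```text
False [-0.36 -0.38  0.53]
41.68177441980263 62.07487106323242 [-3.2   1.03 12.66] [ 0.05  0.7  -0.09] [571.86 -47.09  84.99] (np.float64(1.3845178111136047), np.float64(-0.5397441135624937)) 12.8083
```

```bash
python3 - <<'E'
from h import *
im,d=shot("scene")
cv2.imwrite('pics/s5.png',cv2.resize(im[150:250,210:343],(798,600),interpolation=cv2.INTER_CUBIC)[:,:,::-1])
print(readout.get_finger_gap(),readout.get_ft_force(),readout.get_tcp_pos())
X=cloud("scene",im,d);b=X[masks(im)['blue']&(abs(X[...,0]-570)<40)&(abs(X[...,1]+46)<50)]
for s in(b[b[:,1]>-46],b[b[:,1]<=-46]): print(len(s),np.percentile(s,[5,50,95],axis=0) if len(s) else '')
E
```

```text
41.630071777691825 [-2.81266666  1.06553152 12.62712218] [571.83494245 -47.09585914  84.98702581]
76 [[562.05313822 -31.57500987  27.94097143]
 [582.16033783 -28.70336303  49.4651742 ]
 [585.1399931  -26.78396552 101.27258843]]
84 [[561.21910337 -67.71509507  70.0209858 ]
 [574.82539342 -60.56156563  93.02687203]
 [583.3435957  -58.66265401 103.4044979 ]]
```

View pics/s5.png

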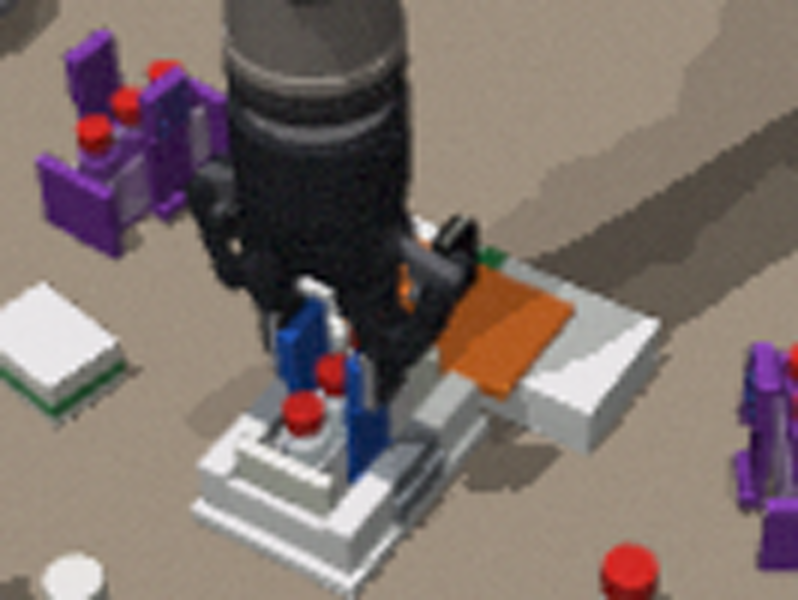

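Both blue pads have moved in by about 7 mm or more. The +12 N is the fingers swinging forward and pushing down as they close. I'll lift a little and check.

```bash
python3 - <<'E'
from h import *
np.set_printoptions(precision=2,suppress=True)
def rep(): print(readout.get_finger_gap(),readout.get_grasp_force(),readout.get_ft_force(),readout.get_torque(),readout.get_tcp_pos(),readout.get_t())
for z in (87,92,100):
    print(env.servo_line(dock(0,0,z),feed=30,force_limit=28)); rep()
E
```

```text
False
41.131694415053225 61.218101978302 [ 0.39  0.17 -2.36] [ 0.02 -0.23 -0.01] [570.31 -46.26  86.49] 13.175
False
41.36753377916961 61.324896812438965 [ 1.04  0.13 -3.29] [ 0.02 -0.12 -0.  ] [570.34 -46.52  91.96] 13.4917
False
41.294700622499185 61.279953718185425 [ 0.03  0.31 -3.22] [0.02 0.06 0.02] [570.3  -46.49 100.17] 13.9083
```

The force is a steady −3.2 N, about 0.33 kg, so the cassette is free. I'll lift it to about 100 mm above the seat.

```bash
python3 - <<'E'
from h import *
np.set_printoptions(precision=2,suppress=True)
env.servo_line(dock(0,0,186),feed=60); env.wait(0.5)
print(readout.get_finger_gap(),readout.get_grasp_force(),readout.get_ft_force(),readout.get_torque(),readout.get_tcp_pos(),readout.get_orientation(),readout.get_t())
im,d=shot("scene")
cv2.imwrite('pics/s6.png',cv2.resize(im[110:260,190:390],(800,600),interpolation=cv2.INTER_CUBIC)[:,:,::-1])
X=cloud("scene",im,d);M=masks(im)
n,l,s,ce=cv2.connectedComponentsWithStats((M['red']&(abs(X[...,0]-570)<60)&(abs(X[...,1]+46)<40)).astype(np.uint8))
for i in range(1,n):
    if s[i,4]>8: print(s[i,4],np.median(X[l==i],0),np.percentile(X[l==i],95,axis=0))
E
```

```text
41.33971059005535 61.281609535217285 [-0.79  0.32 -3.56] [-0.03 -0.   -0.01] [570.5  -46.52 186.  ] [0.02 1.   0.   0.  ] 15.9917
68 [592.68 -46.19 178.05] [605.26 -39.04 180.98]
```

View pics/s6.png

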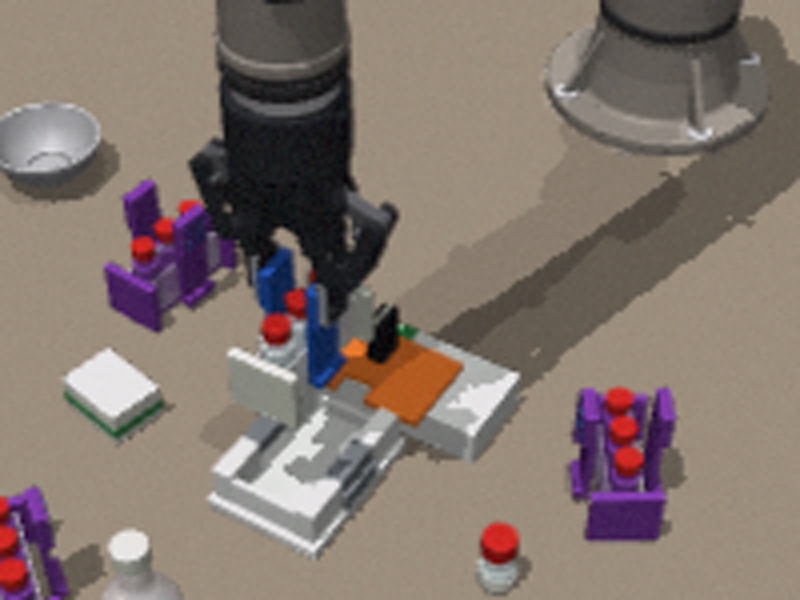

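The cassette hangs level over the empty seat (crop pixel about (285,360)). Its caps are at z ≈ 178, 100 mm up, and the bar is still at the mark. Handing in.

```bash
python3 -c "
from h import *
print(close_job())"
```

```text
the job is handed in; nothing more can be done
None
```

The lock bar is at the green mark (within about 1 mm), and the cassette is held level and still about 100 mm above the dock with both catches squeezed. The job was handed in at about 16 s; it returned no verdict.

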